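# Tip a small tote on a corner stop to gather the last hex spacers, and hold it

### The job

A few loose hex spacers lie about in the small black tote. Bring the tote flat on the bench into the steel corner stop until two of its sides stand square against both legs, then tip it up on that corner, leaving the corner down in the stop, until all the spacers have slid together into it. Finish while still holding the tote tipped like that, so that I can pick the spacers out; spill none, and leave the other things on the bench where they are.

Things in the scene. Friction and masses are not known exactly. Their poses are not given: they have to be found in the camera images.
- tote: small black open tote, loose, about 0.3 kg, 140 (x) x 200 (y) x 60 mm high, walls and floor 3 mm. Origin: centre of its underside; z up out of its mouth. A paper card is on its +y end. Starts flat on the bench near the stop, within 0.25 rad of square with it, its -x -y corner nearest the stop's inner corner. Friction on the bench about 0.5; it may be slid or carried by one grip on its rim
- tote_heel (a point): outer bottom corner of the tote, the one that goes into the stop, at [-70, -100, 0] mm in the tote's frame
- tote_pocket (a point): the inside of that same corner, on the tote's floor, at [-67, -97, 3] mm in the tote's frame; the spacers are to gather here
- tote_rim (a point): middle of the rim on the tote's far (+x) long side, at [72, 0, 54] mm in the tote's frame. The same turned-out rim runs round all four sides: 10 mm thick, z 48 to 60 mm, flush with the walls inside, 7 mm proud outside (middle at x = +-72, y = +-102 mm). Can be gripped from above, one finger inside, anywhere along it
- corner_stop: fixed L-shaped steel corner stop, 10 mm high, legs 16 mm wide, with low screw heads. Origin: inner corner of the L at bench height; the inner faces run 105 mm along its +x and 150 mm along its +y. Seated, the tote's axes are parallel to the stop's and its centre is at [70, 100] mm in this frame. As it tips, its walls lean over the legs and its corner moves 4 to 8 mm out from each
- red_bowl: bystander: empty red bowl, 128 mm across, 56 mm high; origin at the centre of its underside
- marker: bystander: felt marker lying flat, 138 mm long along its y, 14 mm thick; origin under its middle
- loupe: bystander: black loupe standing upright, 39 mm across, 42 mm high; origin at the centre of its underside
- scraper: bystander: green scraper lying flat, 38 x 104 x 8 mm, long along its y; origin under its middle
- spacer_1: hex spacer 1 of 5: bright steel, 13 mm across flats, 15 mm long along its x, with a through bore; 15 g; origin in its middle. Starts on the tote's floor, more than 110 mm from the pocket. Slides on the bare floor of the tote from some 11 to 17 degrees of tilt; lying against a wall it needs the tote tipped some 22 to 32 degrees straight toward the corner
- spacer_2: hex spacer 2 of 5: bright steel, 13 mm across flats, 15 mm long along its x, with a through bore; 15 g; origin in its middle. Starts on the tote's floor, more than 110 mm from the pocket. Slides on the bare floor of the tote from some 11 to 17 degrees of tilt; lying against a wall it needs the tote tipped some 22 to 32 degrees straight toward the corner
- spacer_3: hex spacer 3 of 5: bright steel, 13 mm across flats, 15 mm long along its x, with a through bore; 15 g; origin in its middle. Starts on the tote's floor, more than 110 mm from the pocket. Slides on the bare floor of the tote from some 11 to 17 degrees of tilt; lying against a wall it needs the tote tipped some 22 to 32 degrees straight toward the corner
- spacer_4: hex spacer 4 of 5: bright steel, 13 mm across flats, 15 mm long along its x, with a through bore; 15 g; origin in its middle. Starts on the tote's floor, more than 110 mm from the pocket. Slides on the bare floor of the tote from some 11 to 17 degrees of tilt; lying against a wall it needs the tote tipped some 22 to 32 degrees straight toward the corner
- spacer_5: hex spacer 5 of 5: bright steel, 13 mm across flats, 15 mm long along its x, with a through bore; 15 g; origin in its middle. Starts on the tote's floor, more than 110 mm from the pocket. Slides on the bare floor of the tote from some 11 to 17 degrees of tilt; lying against a wall it needs the tote tipped some 22 to 32 degrees straight toward the corner

How it is judged:
By the outcome, as a careful person would: the job done as asked, in the order asked, and still so for the second after the job is handed in, while the arm keeps its last pose, push and grip.
It also fails if it takes over 40 s, if anything falls off the work surface, if the arm or the gripper's body presses on something with over 40 N, if the wrist force passes 120 N, or if a joint passes its speed limit or range.

### The arm

A 6-joint arm with a two-finger parallel gripper is mounted at the origin on a cart in front of the work surface, level with it; the furniture and walls round the work are solid. World frame = base frame: x ahead of the robot, y to its left, z up, the work surface at z = 0. Lengths are in m, angles in rad, forces in N, time in s.
With the tool pointing down it reaches from about 0.4 to 0.925 m from the base axis. Payload 3.4 kg.
Tool frame: the origin (TCP) lies at the very end of the fingers, on their centre line; the grasp point (between the pads) lies 19 mm behind it; z points along the fingers, y is the line along which they close (so a half turn about z gives the same grasp; the last joint's range is limited). The gripper opens to 85 mm and grips with 20 to 120 N. Pads are 22 mm wide; open, the fingers measure 114 mm over their backs; the gripper's body (76 mm by 85 mm) begins 54 mm behind the grasp point. The pads swing forward as they close: fully open they stand 13 mm farther back than shut.
Start: joints at [-1.345, 0.307, 1.506, -0, 1.328, -0.073], TCP at [0.169, -0.55, 0.231] pointing down, gripper open.
Joint ranges: [-3.12, 3.12], [-1.05, 2.28], [0.14, 2.33], [-1.42, 4.57], [0.1, 2.73], [-2.68, 2.68]. Speed limits (rad/s): [2.57, 2.57, 3.14, 3.14, 3.14, 3.14].

### API

Orientations are given as a unit quaternion [x, y, z, w].
In Python, from rig import bot gives the robot as it stands.
- The arm moves only by the shell command python3 steer.py 'ROWS'. ROWS is a JSON list that holds a single list of rows (three levels of brackets), with 1 to 12 rows, each of 5 numbers: dx, dy, dz in fractions of the full range, 1 being 0.4 m, then a turn about the tool's z in fractions of the full range, 1 being 2 rad, then the finger opening in m; each row shifts and turns the commanded pose from where the row before left it, along the tool's axes as they then stand; what a row does not reach is not made up. A row lasts 1/8 s, in which the tool goes at most 0.0625 m and 0.188 rad, less where a joint would pass 70% of its speed; a pose out of reach is approached as far as the arm can. The fingers move at their own pace and stop on an object; the grip force is fixed at half the most. Time passes only in rows, so rows that do not move let the fingers close. It prints the time, the measured TCP pose, the force, the opening and the grip force at its end. A shift or turn number past 1, either way, is cut back to 1. Input that does not fit is refused with a message, and nothing moves.
- bot.get_state(): the state, without advancing time (a new reading comes with each control period).
- bot.get_image(name): name is "scene" or "top" or "wrist"; returns the picture (384x512x3 uint8, blue, green, red); there is no depth.
- bot.calibration(name): a dict with "fx", "fy", "cx", "cy" (pixels), "k1" (the pictures are not rectified: a ray, as slopes to the right and down, at radius r is drawn at 1 + k1 r^2 times it, then the intrinsics apply), "rvec" (rotation vector, rad) and "tvec" (3), from world to camera coordinates, as OpenCV has them. Camera axes: x right, y down, z forward; pixel columns grow to the right and rows downward; lengths in m; the calibration is good to about 2 mm. A picture is of the moment at which its call begins: read the wrist's pose just before it. calibration takes no time and is no camera call; for the wrist camera it gives the pose at the moment of the call.
- bot.sign_off(): hands the job in; it is judged then, once.
The state is a dict: "time_s": time; "joint_positions": joint angles; "dq": joint speeds; "joint_efforts": joint torques, N m; "tcp_pos": TCP position; "orientation": TCP orientation; "contact_force": force on the tool from outside, world axes, zero at the start; "ft_torque": the same for the moment, N m; "finger_gap": finger opening in m; "finger_force": force on a finger pad.
Only numpy, scipy, OpenCV 4.12 (cv2) and the standard library are available. Lean on these libraries where they do the work, as an engineer would, in place of code of your own. Each camera call takes 0.05 s, during which the arm holds its last target. There are 200 camera calls.

## Working session

There is one attempt and no reset: what is moved stays moved. The work goes in short steps, Python scripts to look and compute and a shell command to move; the robot and the scene stay as the last step left them, time stands still between calls to the robot, and variables do not carry over. Pictures are saved under pics/ and viewed, at most 10 in all, crops included, and the job is handed in when it is done.

```bash
ls; mkdir -p pics; python3 - <<'E'
from rig import bot
import cv2
for n in ("top","scene"):
    cv2.imwrite(f"pics/{n}0.png",cv2.resize(bot.get_image(n),(800,600),interpolation=cv2.INTER_CUBIC))
    print(n,bot.calibration(n))
s=bot.get_state();print(s)
E
```

```text
pics
rig.py
steer.py
top {'fx': 370.82823138263336, 'fy': 370.82823138263336, 'cx': 260.7872508393975, 'cy': 193.6338738995736, 'k1': 0.01940948091639846, 'rvec': array([ 2.15479165, -2.10953948,  0.19397212]), 'tvec': array([-0.02025474,  0.55445796,  1.06290672])}
scene {'fx': 469.0096638563617, 'fy': 469.0096638563617, 'cx': 256.21475435076275, 'cy': 189.7101088919247, 'k1': 0.06678855931571298, 'rvec': array([ 1.07990815, -2.25860509,  1.17953025]), 'tvec': array([0.32966545, 0.30634284, 0.9402905 ])}
{'time_s': 0.1, 'joint_positions': array([-1.34548135e+00,  3.07493886e-01,  1.50751642e+00,  6.71606560e-07,
        1.32842066e+00, -7.35079902e-02]), 'dq': array([-9.09098008e-04, -2.68460946e-04, -2.29715643e-03,  1.55040955e-03,
        1.86120704e-03, -2.32530319e-05]), 'joint_efforts': array([-1.72525952e-04, -4.58531606e+01, -2.52607673e+01, -3.86010106e-05,
        5.64234972e-03,  3.11751444e-05]), 'tcp_pos': array([ 0.16911127, -0.54892203,  0.23048557]), 'orientation': array([ 9.88858448e-01,  1.48856056e-01, -6.93751130e-05, -9.16533010e-04]), 'contact_force': array([-0.22747026,  0.74622506, -0.46977825]), 'ft_torque': array([ 0.00474414,  0.01011307, -0.00795161]), 'finger_force': 0.0, 'finger_gap': 0.0852264780677203}
```

View pics/top0.png

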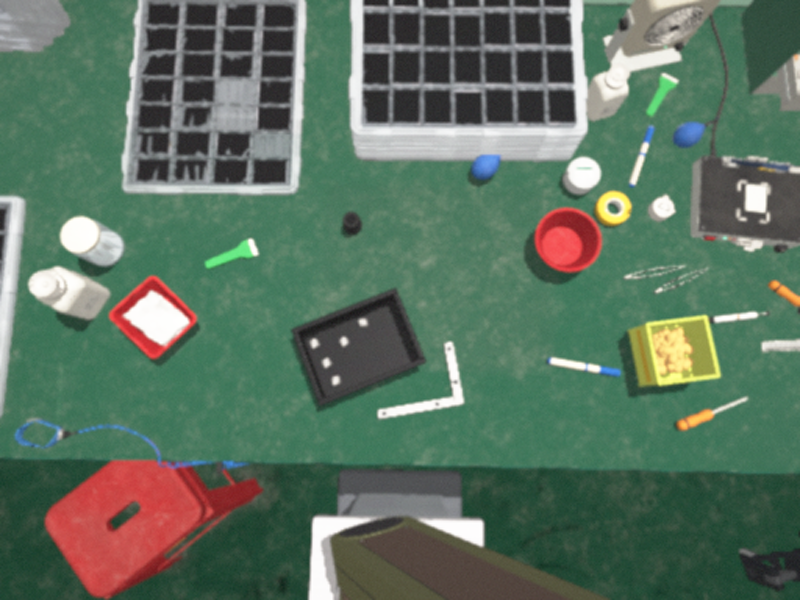

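View pics/scene0.png

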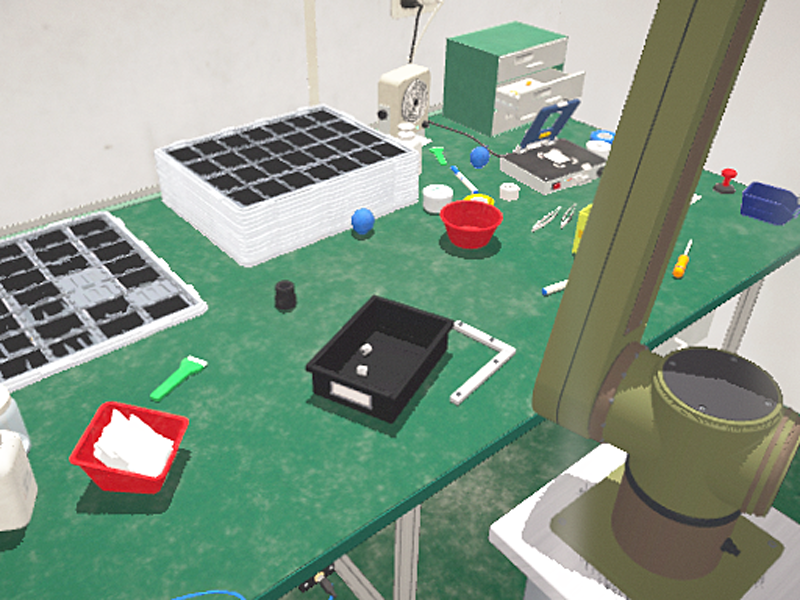

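The top view shows the tote at (360,348), its card end to the left (+y), and five spacers near (313,343) to (363,322). The stop's corner is at (462,403), with legs to (380,413) and (448,344). The scene view shows the same layout, with the card on the tote's left end at (350,396). Next I take enlarged crops.

```bash
cat > h.py <<'E'
import numpy as np, cv2
from rig import bot
from scipy.spatial.transform import Rotation as R
def ray(cal,uv):
    K=np.array([[cal["fx"],0,cal["cx"]],[0,cal["fy"],cal["cy"]],[0,0,1]])
    p=cv2.undistortPoints(np.array([[uv]],float),K,np.array([cal["k1"],0,0,0,0]))[0,0]
    M=R.from_rotvec(cal["rvec"]).as_matrix().T
    d=M@np.array([p[0],p[1],1]); return -M@cal["tvec"], d/np.linalg.norm(d)
def onz(cal,uv,z):
    o,d=ray(cal,uv); return o+d*(z-o[2])/d[2]
def tri(c1,u1,c2,u2):
    A=np.zeros((3,3));b=np.zeros(3);L=[ray(c1,u1),ray(c2,u2)]
    for o,d in L:
        P=np.eye(3)-np.outer(d,d);A+=P;b+=P@o
    x=np.linalg.solve(A,b); return x,[np.linalg.norm(np.cross(x-o,d)) for o,d in L]
def proj(cal,P):
    K=np.array([[cal["fx"],0,cal["cx"]],[0,cal["fy"],cal["cy"]],[0,0,1]])
    return cv2.projectPoints(np.atleast_2d(np.array(P,float)),cal["rvec"],cal["tvec"],K,np.array([cal["k1"],0,0,0,0]))[0][:,0]
def crop(img,x,y,w,h,k,name):
    cv2.imwrite(name,cv2.resize(img[y:y+h,x:x+w],None,fx=k,fy=k,interpolation=cv2.INTER_CUBIC))
E
python3 - <<'E'
from h import *
crop(bot.get_image("top"),180,178,130,100,6,"pics/topc.png")
crop(bot.get_image("scene"),190,182,150,100,5.3,"pics/scenec.png")
E
```

```text
(no output)
```

View pics/topc.png

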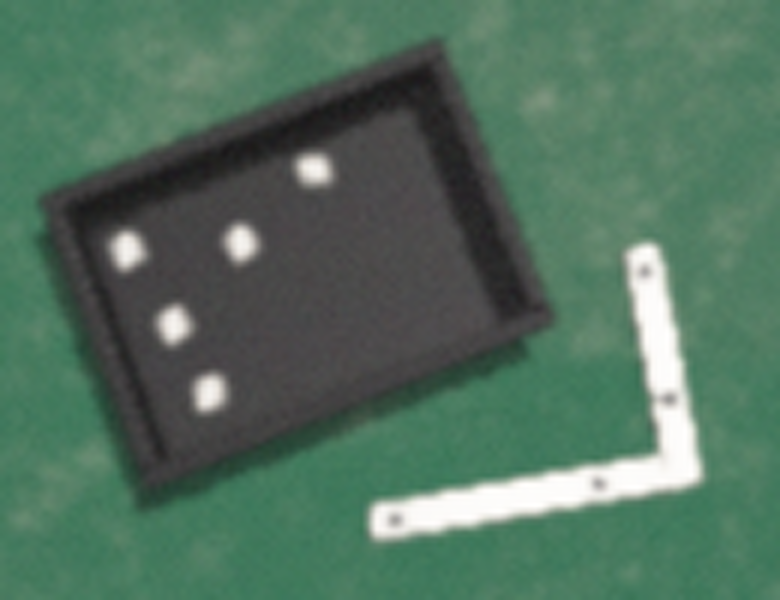

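View pics/scenec.png

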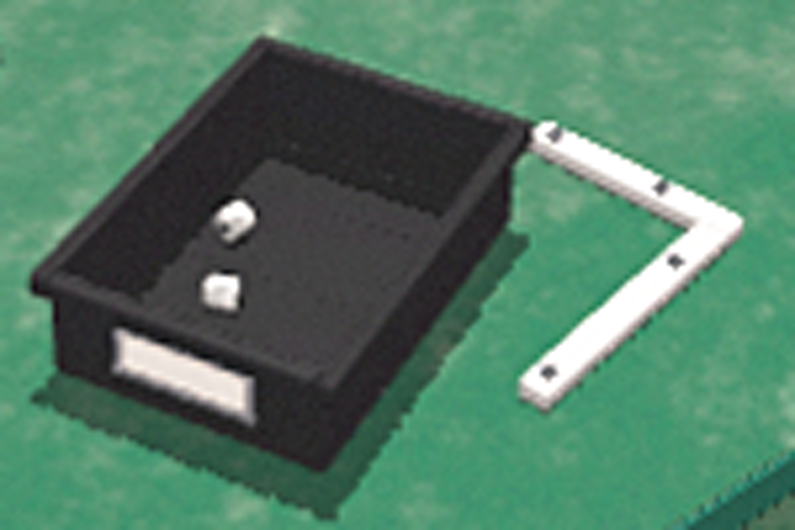

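The crops give these pixels:
- **Tote, top crop:** rim corners at (42,200), (438,42), (552,318) and (145,500).
- **Stop, top crop:** inner corner at about (660,455), outer corner at (702,482).
- **Scene crop:** rim corners at (35,282), (265,40), (530,128) and (325,392), with the stop's outer corner at (742,220).

Now I triangulate and fit.

```bash
python3 - <<'E'
from h import *
from scipy.optimize import least_squares
ct,cs=bot.calibration("top"),bot.calibration("scene")
T=lambda p:(180+p[0]/6-.42,178+p[1]/6-.42); S=lambda p:(190+p[0]/5.3-.4,182+p[1]/5.3-.4)
tt=[(42,200),(438,42),(552,318),(145,504)]; ss=[(35,282),(265,40),(530,130),(325,388)]
print("tri rim");
for a,b in zip(tt,ss): x,e=tri(ct,T(a),cs,S(b));print(x.round(4),np.round(e,4))
x,e=tri(ct,T((702,480)),cs,S((742,218)));print("stop outer",x.round(4))
x,e=tri(ct,T((372,540)),cs,S((548,395)));print("stop left end outer",x.round(4))
x,e=tri(ct,T((372,508)),cs,S((520,382)));print("stop left end inner",x.round(4))
# fits: local pts
def fit(loc,tp,sp,wi):
    def place(v): 
        c,s=np.cos(v[2]),np.sin(v[2]); return np.c_[loc[:,0]*c-loc[:,1]*s+v[0],loc[:,0]*s+loc[:,1]*c+v[1],loc[:,2]]
    def f(v):
        P=place(v); r=[]
        for i,p in tp: r+=list(proj(ct,P[i])[0]-T(p))
        for i,p in sp: r+=list(proj(cs,P[i])[0]-S(p))
        return np.array(r)
    q=least_squares(f,wi); print(q.x.round(4),np.abs(q.fun).max().round(2),q.fun.round(1)); return q.x
L=np.array([[77,107,60],[77,-107,60],[-77,-107,60],[-77,107,60]])/1e3
print("tote");t=fit(L,list(enumerate(tt)),list(enumerate(ss)),[.5,.1,0.2])
M=np.array([[0,0,10],[-16,-16,10],[105,0,10],[105,-16,10],[0,150,10],[-16,150,10]])/1e3
tp=[(0,(660,457)),(1,(702,482)),(2,(626,246)),(3,(660,243)),(4,(370,506)),(5,(372,540))]
sp=[(0,(688,228)),(1,(742,220)),(4,(520,382)),(5,(548,397)),(3,(545,122))]
print("stop");s=fit(M,tp,sp,[.4,-.05,0.1])
c,si=np.cos(s[2]),np.sin(s[2]);Rm=np.array([[c,-si],[si,c]])
print("tote in stop frame",Rm.T@(t[:2]-s[:2]),t[2]-s[2])
print("goal centre",Rm@[.07,.1]+s[:2])
c,si=np.cos(t[2]),np.sin(t[2]);print("heel",np.array([[c,-si],[si,c]])@[-.07,-.1]+t[:2])
E
```

```text
tri rim
[0.495  0.2068 0.0579] [0.0026 0.0026]
[0.5774 0.0143 0.0595] [0.0032 0.0032]
[ 0.4425 -0.0441  0.0561] [0.0026 0.0026]
[0.3526 0.1514 0.066 ] [0.0017 0.0017]
stop outer [ 0.3672 -0.1215  0.0105]
stop left end outer [0.3337 0.0424 0.013 ]
stop left end inner [0.3498 0.0434 0.0095]
tote
[0.4668 0.0818 0.407 ] 2.55 [-0.8  0.4  0.9 -0.1  1.6  2.   0.5 -0.8 -2.6 -0.3 -1.7 -0.8  1.  -1.
  1.   1.5]
stop
[ 0.3792 -0.1023  0.1966] 1.27 [ 1.   0.1  0.2  0.3  0.2  1.1 -0.4  0.7  0.3  0.8  0.9  0.5  1.  -1.2
 -0.6 -0.1 -1.3 -0.  -1.1  0.2 -1.2 -0. ]
tote in stop frame [0.12193243 0.16347489] 0.21036379822478807
goal centre [0.42830496 0.0094228 ]
heel [ 0.44213945 -0.0377205 ]
```

```bash
cat >> h.py <<'E'
def to(p,yaw=None):
    "remaining shift in tool axes, and turn about tool z, to world TCP p / tool-x yaw"
    s=bot.get_state();M=R.from_quat(s["orientation"]).as_matrix();y=np.arctan2(M[1,0],M[0,0])
    print("t",round(s["time_s"],2),"tcp",s["tcp_pos"].round(4),"yaw",y.round(4),"F",s["contact_force"].round(1),"M",s["ft_torque"].round(2),"gap",round(s["finger_gap"],4),"ff",round(s["finger_force"],1))
    print("d_tool",(M.T@(np.array(p)-s["tcp_pos"])).round(4),"turn",None if yaw is None else round(-((yaw-y+np.pi)%(2*np.pi)-np.pi),4))
E
python3 - <<'E'
from h import *
t=np.array([.4668,.0818]);a=.407;c,s=np.cos(a),np.sin(a);Rm=np.array([[c,-s],[s,c]])
ct=bot.calibration("top")
for p in [(315,170),(241,243),(127,250),(174,325),(209,393)]:
    w=onz(ct,(180+p[0]/6-.42,178+p[1]/6-.42),.0095);print((Rm.T@(w[:2]-t)).round(3))
g=t+Rm@[.072,.02];print("grip",g,np.linalg.norm(g))
to([*g,.13],a+np.pi/2)
E
```

```text
[ 0.049 -0.024]
[0.028 0.025]
[0.047 0.08 ]
[0.002 0.071]
[-0.037  0.067]
grip [0.52500138 0.1286679 ] 0.5405385039006606
t 0.2 tcp [ 0.1691 -0.5491  0.2307] yaw 0.2988 F [ 0.1  0.1 -0.7] M [-0.02 -0.03 -0.04] gap 0.0853 ff 0.0
d_tool [ 0.5396 -0.5429  0.1015] turn -1.679
```

The manual's scale: shifts go in shares of 0.4 m and turns go in shares of 2 rad. Converting my numbers, 0.058 m / 0.4 = 0.145, -0.049 m / 0.4 = -0.1225.

```bash
python3 steer.py '[[[0.145, -0.05, 0, 0, 0.05], [0.145, -0.05, 0, 0, 0.05], [0.145, -0.05, 0, 0, 0.05], [0.09, -0.1225, 0, 0, 0.05], [0.09, -0.1225, 0, 0, 0.05], [0.09, -0.1225, 0, 0, 0.05], [0.09, -0.1225, 0, 0, 0.05], [0.09, -0.1225, 0, 0, 0.05], [0.09, -0.1225, 0, 0, 0.05], [0.09, -0.1225, 0, 0, 0.05], [0.09, -0.1225, 0, 0, 0.05], [0.09, -0.1225, 0, 0, 0.05]]]' | tail -3
python3 steer.py '[[[0, 0, 0, -0.09, 0.05], [0, 0, 0, -0.09, 0.05], [0, 0, 0, -0.09, 0.05], [0, 0, 0, -0.09, 0.05], [0, 0, 0, -0.09, 0.05], [0, 0, 0, -0.09, 0.05], [0, 0, 0, -0.09, 0.05], [0, 0, 0, -0.09, 0.05], [0, 0, 0, -0.09, 0.05], [0, 0, 0, -0.03, 0.05]]]' | tail -3
python3 - <<'E'
from h import *
to([.525,.1287,.13],.407+np.pi/2)
cv2.imwrite("pics/w1.png",bot.get_image("wrist"))
E
```

```text
contact_force: [1.4, -1.2, 0.6]
finger_gap: 0.0501
finger_force: 0.0
contact_force: [0.5, 1.1, -0.8]
finger_gap: 0.0499
finger_force: 0.0
t 2.95 tcp [0.4975 0.0759 0.2311] yaw 1.9817 F [ 0.5  1.1 -0.8] M [0.05 0.   0.01] gap 0.0499 ff 0.0
d_tool [0.0374 0.0464 0.1011] turn 0.0039
```

View pics/w1.png

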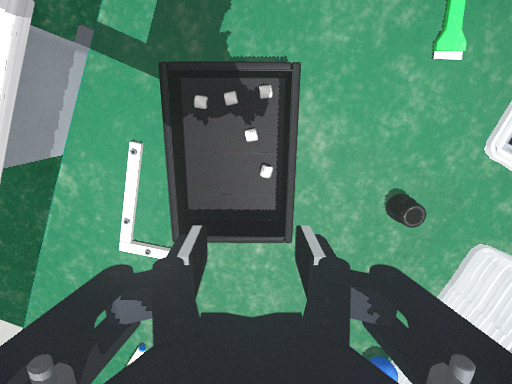

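The wrist view shows the tote's outer rim corners at (160,63), (300,63), (294,242) and (~177,241). The stop's long-leg end is at (130,142)–(143,142) and its outer corner at (120,250). All five spacers are inside. I use this to refine both poses.

```bash
python3 - <<'E'
from h import *
from scipy.optimize import least_squares
cw=bot.calibration("wrist")
def fit(loc,px,x0):
    pl=lambda v:np.c_[loc[:,:2]@np.array([[np.cos(v[2]),np.sin(v[2])],[-np.sin(v[2]),np.cos(v[2])]])+v[:2],loc[:,2]]
    q=least_squares(lambda v:(proj(cw,pl(v))-px).ravel(),x0);print(q.x.round(4),q.fun.round(1));return q.x
L=np.array([[77,107,60],[77,-107,60],[-77,-107,60],[-77,107,60]])/1e3
t=fit(L,np.array([(300,63),(293.5,242.5),(177,241),(160,63)]),[.467,.082,.407])
M=np.array([[-16,-16,10],[0,0,10],[0,150,10],[-16,150,10]])/1e3
s=fit(M,np.array([(119.5,250.5),(133,242),(143,142),(130,141.5)]),[.379,-.102,.197])
r=lambda a:np.array([[np.cos(a),-np.sin(a)],[np.sin(a),np.cos(a)]])
print("tote in stop",r(s[2]).T@(t[:2]-s[:2]),t[2]-s[2])
ct=bot.calibration("top")
x,e=tri(ct,(180+42/6-.42,178+200/6-.42),cw,(300,63));print(x,e)
g=t[:2]+r(t[2])@[.072,.02];print("grip",g);to([*g,.13],t[2]+np.pi/2)
E
```

```text
[0.4723 0.0809 0.4186] [ 2.5 -1.8  1.4  1.1 -2.5  3.1 -1.6 -0.7]
[ 0.3826 -0.1014  0.2001] [ 1.  -0.6 -0.9  0.6 -0.6  1.   0.5 -1. ]
tote in stop [0.12411743 0.16087113] 0.21847609375983434
[0.50026385 0.21421594 0.02903633] [np.float64(0.00022301887457919675), np.float64(0.00022301887457924029)]
grip [0.52992331 0.12844758]
t 3.0 tcp [0.4975 0.0758 0.2311] yaw 1.9826 F [ 0.   0.3 -0.5] M [-0.03  0.    0.02] gap 0.0501 ff 0.0
d_tool [0.0352 0.0508 0.1011] turn -0.0067
```

In the tool's units: 0.05 m / 0.4 = 0.125, 0.03 m / 0.4 = 0.075.

```bash
python3 steer.py '[[[0.045, 0.06, 0, 0, 0.05], [0.045, 0.0613, 0, 0, 0.05], [0, 0, 0.125, 0, 0.05], [0, 0, 0.125, 0, 0.05], [0, 0, 0.075, 0, 0.05], [0, 0, 0, 0, 0.05]]]' | tail -3
python3 - <<'E'
from h import *
to([.5275,.1285,.034],.41+np.pi/2)
cv2.imwrite("pics/w2.png",bot.get_image("wrist"))
E
```

```text
contact_force: [0.3, -0.2, -0.4]
finger_gap: 0.0503
finger_force: 0.0
t 3.75 tcp [0.5256 0.1278 0.0989] yaw 1.9781 F [ 0.3 -0.2 -0.4] M [ 0.01  0.03 -0.02] gap 0.0503 ff 0.0
d_tool [-0.0002  0.0025  0.0649] turn -0.0027
```

View pics/w2.png

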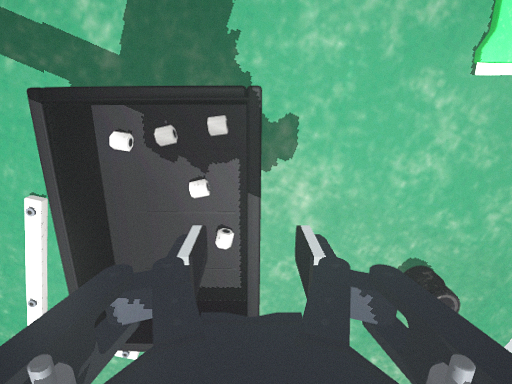

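The rim's +x side runs along column ~254, between the fingers at 190 and 305, and the spacers lie below fingertip height. I descend and grip.

In the tool's units: 0.035 m / 0.4 = 0.0875, 0.002 m / 0.4 = 0.005.

```bash
python3 steer.py '[[[0, 0.005, 0.0875, 0, 0.05], [0, 0, 0.075, 0, 0.05], [0, 0, 0, 0, 0.03], [0, 0, 0, 0, 0], [0, 0, 0, 0, 0], [0, 0, 0, 0, 0], [0, 0, 0, 0, 0]]]' | tail -3
python3 - <<'E'
from h import *
# gripped: tote pose assumed yaw from tool; target seated
s=np.array([.381,-.102,.1985]);r=lambda a:np.array([[np.cos(a),-np.sin(a)],[np.sin(a),np.cos(a)]])
g=s[:2]+r(s[2])@[.142,.12]
to([*g,.034],s[2]+np.pi/2)
E
```

```text
contact_force: [-0.7, -0.3, 6.9]
finger_gap: 0.0087
finger_force: 60.6
t 4.67 tcp [0.5311 0.1292 0.0383] yaw 1.9785 F [-0.7 -0.3  6.9] M [-0.16  0.35 -0.11] gap 0.0087 ff 60.6
d_tool [-0.0648 -0.0656  0.0041] turn 0.2092
```

In the tool's units: -0.002 m / 0.4 = -0.005, 0.05 rad / 2 = 0.025.

```bash
python3 steer.py '[[[0, 0, -0.005, 0.02, 0], [0, 0, 0, 0.03, 0], [0, 0, 0, 0.03, 0], [0, 0, 0, 0.025, 0], [0, 0, 0, 0, 0]]]' | tail -3
python3 - <<'E'
from h import *
s=np.array([.381,-.102,.1985]);r=lambda a:np.array([[np.cos(a),-np.sin(a)],[np.sin(a),np.cos(a)]])
to([*(s[:2]+r(s[2])@[.142,.12]),.034],s[2]+np.pi/2)
E
```

```text
contact_force: [-0.3, -0.5, -1.5]
finger_gap: 0.0088
finger_force: 59.0
t 5.3 tcp [0.5304 0.1291 0.039 ] yaw 1.7692 F [-0.3 -0.5 -1.5] M [ 0.01 -0.08 -0.02] gap 0.0088 ff 59.0
d_tool [-0.0771 -0.05    0.0049] turn -0.0001
```

In the tool's units: -0.01 m / 0.4 = -0.025, -0.008 m / 0.4 = -0.02.

```bash
python3 steer.py '[[[-0.0125, -0.0075, 0.0025, 0, 0], [-0.02, -0.0125, 0, 0, 0], [-0.025, -0.015, 0, 0, 0], [-0.025, -0.015, 0, 0, 0], [-0.025, -0.015, 0, 0, 0], [-0.025, -0.015, 0, 0, 0], [-0.02, -0.015, 0, 0, 0], [-0.0125, -0.0075, 0, 0, 0], [-0.0075, -0.005, 0, 0, 0], [0, 0, 0, 0, 0]]]' | tail -3
python3 - <<'E'
from h import *
s=np.array([.381,-.102,.1985]);r=lambda a:np.array([[np.cos(a),-np.sin(a)],[np.sin(a),np.cos(a)]])
to([*(s[:2]+r(s[2])@[.142,.12]),.034],s[2]+np.pi/2)
cv2.imwrite("pics/w3.png",bot.get_image("wrist"))
crop(bot.get_image("top"),190,178,130,100,6,"pics/topc3.png")
E
```

```text
contact_force: [-0.1, 2.8, 7.2]
finger_gap: 0.0084
finger_force: 60.7
t 6.55 tcp [0.5021 0.0523 0.0383] yaw 1.7678 F [-0.1  2.8  7.2] M [ 0.4  -0.08 -0.3 ] gap 0.0084 ff 60.7
d_tool [-0.0074 -0.0071  0.0043] turn -0.0015
```

View pics/w3.png

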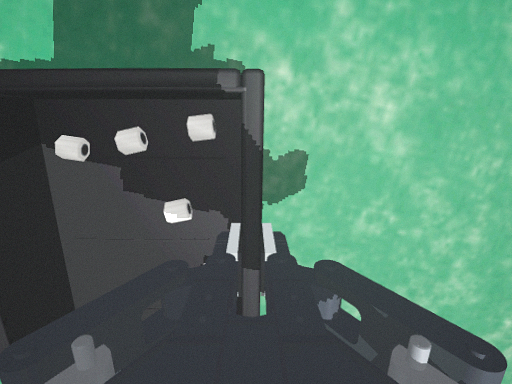

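The rim is held square between the pads at (252,245). Four spacers are in view, with the fifth behind the gripper. Now I press gently into the legs and watch the force.

In the tool's units: -0.002 m / 0.4 = -0.005, -0.0005 m / 0.4 = -0.0013.

```bash
python3 steer.py '[[[-0.005, 0, -0.0013, 0, 0], [-0.005, 0, 0, 0, 0], [-0.005, 0, 0, 0, 0], [-0.005, 0, 0, 0, 0], [0, 0, 0, 0, 0]]]' | tail -3
python3 -c "
from h import *;to([0.497,.0448,.0383],1.768)"
python3 steer.py '[[[0, -0.005, 0, 0, 0], [0, -0.005, 0, 0, 0], [0, -0.005, 0, 0, 0], [0, -0.005, 0, 0, 0], [0, 0, 0, 0, 0]]]' | tail -3
python3 -c "
from h import *;to([0.497,.0448,.0383],1.768)"
```

```text
contact_force: [-0.2, 4.6, 7.4]
finger_gap: 0.0086
finger_force: 60.7
t 7.28 tcp [0.5021 0.0452 0.0383] yaw 1.7678 F [-0.2  4.6  7.4] M [ 0.71  0.19 -0.29] gap 0.0086 ff 60.7
d_tool [ 0.0007 -0.0051 -0.    ] turn -0.0002
contact_force: [3.0, 0.4, 6.5]
finger_gap: 0.0086
finger_force: 60.5
t 7.9 tcp [0.4962 0.0429 0.0383] yaw 1.7696 F [3.  0.4 6.5] M [ 0.18 -0.57  0.05] gap 0.0086 ff 60.5
d_tool [ 0.0017  0.0012 -0.    ] turn 0.0016
```

```bash
python3 steer.py '[[[-0.005, 0, 0, 0, 0], [-0.005, 0, 0, 0, 0], [-0.005, 0, 0, 0, 0], [0, 0, 0, 0, 0]]]' | tail -3
python3 -c "
from h import *;to([0.497,.0448,.0383],1.768)"
python3 steer.py '[[[0, -0.005, 0, 0, 0], [0, -0.005, 0, 0, 0], [0, -0.005, 0, 0, 0], [0, 0, 0, 0, 0]]]' | tail -3
python3 -c "
from h import *;to([0.497,.0448,.0383],1.768)
crop(bot.get_image('top'),190,178,130,100,6,'pics/topc4.png')"
```

```text
contact_force: [1.5, 17.2, 8.6]
finger_gap: 0.0087
finger_force: 60.7
t 8.4 tcp [0.4961 0.0411 0.0383] yaw 1.7656 F [ 1.5 17.2  8.6] M [ 2.65 -0.28 -0.23] gap 0.0087 ff 60.7
d_tool [ 0.0035  0.0016 -0.    ] turn -0.0024
contact_force: [9.8, 22.0, 5.2]
finger_gap: 0.0087
finger_force: 60.8
t 8.9 tcp [0.4957 0.0408 0.0392] yaw 1.7653 F [ 9.8 22.   5.2] M [ 3.45 -1.27 -0.14] gap 0.0087 ff 60.8
d_tool [0.0036 0.0021 0.001 ] turn -0.0027
```

View pics/topc4.png

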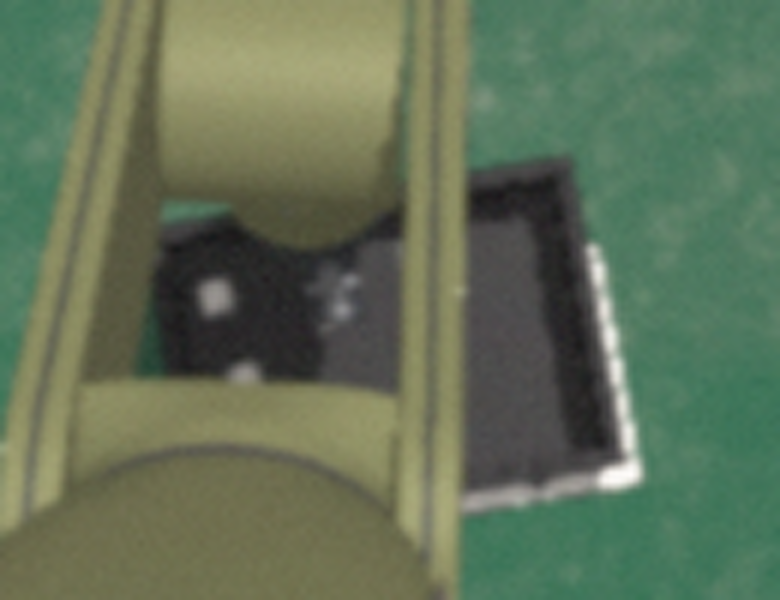

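Both legs are touching: about 14 N along stop x and 20 N along stop y. The rim edges run parallel to the visible leg strips at (595,245)–(635,480) and (470,505)–(635,475), so the tote is seated square. I start tipping along the arc, tracking the card in the scene camera to measure tilt.

The manual's scale: shifts go in shares of 0.4 m and turns go in shares of 2 rad. Converting my numbers, -0.004 m / 0.4 = -0.01, -0.0008 m / 0.4 = -0.002.

```bash
cat >> h.py <<'E'
S0=np.array([.381,-.102]);SA=.1985
RS=R.from_euler("z",SA).as_matrix()
def tilt(ax,ay): return R.from_rotvec([ax,-ay,0]).as_matrix()   # ax: tips toward -y, ay: toward -x
def card(img,lo=150):
    "white card blob: centroid, minAreaRect"
    g=cv2.inRange(img,(lo,lo,lo),(255,255,255));g[:, :180]=0
    return g
def blobs(img,lo,box,amin=60):
    g=img.min(axis=2);m=np.zeros_like(g);x0,y0,x1,y1=box;m[y0:y1,x0:x1]=(g[y0:y1,x0:x1]>lo)
    n,l,st,c=cv2.connectedComponentsWithStats(m);out=[]
    for i in range(1,n):
        if st[i,4]>=amin:
            r=cv2.minAreaRect(np.argwhere(l==i)[:,::-1].astype(np.float32));out.append((c[i].round(1),int(st[i,4]),np.round(cv2.boxPoints(r),0).tolist()))
    return out
E
python3 - <<'E'
from h import *
im=bot.get_image("scene");cv2.imwrite("pics/s4.png",im)
cs=bot.calibration("scene")
t=S0[:2]+(RS@[.07,.1,0])[:2]
corn=[(x,.1,z) for x in(-.035,.035) for z in(.015,.035)]
print(proj(cs,[RS@np.array(c)+[*t,0] for c in corn]).round(1))
for b in blobs(im,140,(190,150,400,330),20):print(b)
# card in tote frame from first picture
a=.412;r=R.from_euler("z",a).as_matrix();tt=np.array([.469,.0815,0])
for p in[(118,335),(252,375),(252,420),(115,375)]:
    o,d=ray(cs,(190+p[0]/5.3-.4,182+p[1]/5.3-.4));o=r.T@(o-tt);d=r.T@d;print((o+d*(.1-o[1])/d[1]).round(4))
E
python3 steer.py '[[[-0.002, -0.002, -0.01, 0, 0], [-0.002, -0.002, -0.01, 0, 0], [-0.002, -0.002, -0.01, 0, 0], [-0.002, -0.002, -0.01, 0, 0], [0, 0, 0, 0, 0]]]' | tail -3
python3 - <<'E'
from h import *
to([0.497,.0448,.0383],1.768)
im=bot.get_image("scene");cv2.imwrite("pics/s5.png",im)
for b in blobs(im,140,(190,150,400,330),20):print(b)
E
```

```text
[[261.6 256.3]
 [261.9 250. ]
 [239.2 243.3]
 [239.2 237.1]]
(array([197.7, 152.7]), 118, [[190.0, 150.0], [213.0, 150.0], [213.0, 158.0], [190.0, 158.0]])
(array([252.4, 159.7]), 72, [[240.0, 162.0], [240.0, 156.0], [265.0, 157.0], [265.0, 163.0]])
(array([251.2, 211.1]), 29, [[249.0, 205.0], [252.0, 205.0], [253.0, 216.0], [250.0, 216.0]])
(array([269.3, 218.1]), 29, [[266.0, 217.0], [271.0, 215.0], [273.0, 219.0], [268.0, 222.0]])
(array([309., 239.]), 348, [[286.0, 254.0], [324.0, 218.0], [330.0, 224.0], [292.0, 261.0]])
(array([263.5, 230.9]), 31, [[260.0, 232.0], [262.0, 227.0], [267.0, 230.0], [265.0, 234.0]])
(array([251.6, 244.3]), 163, [[238.0, 240.0], [242.0, 235.0], [265.0, 248.0], [262.0, 254.0]])
(array([344.2, 322.2]), 400, [[323.0, 309.0], [358.0, 309.0], [358.0, 329.0], [323.0, 329.0]])
(array([267. , 326.2]), 20, [[266.0, 323.0], [268.0, 323.0], [268.0, 329.0], [266.0, 329.0]])
[0.0315 0.1    0.0404]
[-0.0361  0.1     0.0462]
[-0.0361  0.1     0.0195]
[0.0339 0.1    0.0153]
contact_force: [10.2, 16.5, -0.0]
finger_gap: 0.0085
finger_force: 59.9
t 9.62 tcp [0.4928 0.
[... 274 characters left out ...]
 150.0], [268.0, 151.0], [268.0, 157.0]])
(array([253.6, 205.7]), 23, [[252.0, 200.0], [254.0, 200.0], [255.0, 211.0], [253.0, 211.0]])
(array([270.2, 214.8]), 31, [[266.0, 214.0], [272.0, 211.0], [274.0, 215.0], [268.0, 218.0]])
(array([309., 239.]), 347, [[287.0, 255.0], [324.0, 218.0], [330.0, 224.0], [293.0, 261.0]])
(array([264.2, 227.1]), 33, [[260.0, 229.0], [262.0, 223.0], [268.0, 225.0], [266.0, 231.0]])
(array([253. , 239.2]), 172, [[240.0, 235.0], [244.0, 229.0], [266.0, 243.0], [262.0, 249.0]])
(array([344. , 322.3]), 394, [[323.0, 329.0], [351.0, 308.0], [363.0, 324.0], [335.0, 345.0]])
(array([267. , 326.2]), 20, [[266.0, 323.0], [268.0, 323.0], [268.0, 329.0], [266.0, 329.0]])
```

```bash
cat >> h.py <<'E'
def check(tcp0,tcp1,c0=(251.6,244.3)):
    "card centroid predicted for a range of tips about the heel, and for a flat lift"
    cs=bot.calibration("scene");loc=np.array([.07,.2,.03])   # from heel, stop frame
    w=lambda p:proj(cs,RS@np.array(p)+[*S0,0])[0]
    b=np.array(c0)-w(loc)
    print("flat",(w(loc+RS.T@(np.array(tcp1)-tcp0))+b).round(1))
    for th in range(0,44,4):
        o=np.array([.0047,.0047,0])*th/35;T=tilt(*np.radians([th/2**.5]*2))
        print(th,(w(T@loc+o)+b).round(1),"grip z rise",((T@[.142,.118,.056])[2]-.056).round(4),end=" | ")
    print()
def see(name):
    im=bot.get_image("scene");cv2.imwrite(f"pics/{name}.png",im)
    for b in blobs(im,140,(225,110,345,260),20):print(b)
E
python3 -c "
from h import *
check([.4957,.0408,.0392],[.4928,.0359,.0548])"
```

```text
flat [254.1 239.2]
0 [251.6 244.3] grip z rise 0.0 | 4 [252.4 240.1] grip z rise 0.0127 | 8 [253.7 235.9] grip z rise 0.025 | 12 [255.3 231.6] grip z rise 0.037 | 16 [257.4 227.5] grip z rise 0.0485 | 20 [259.8 223.4] grip z rise 0.0595 | 24 [262.6 219.4] grip z rise 0.0699 | 28 [265.7 215.5] grip z rise 0.0798 | 32 [269.3 211.7] grip z rise 0.0889 | 36 [273.1 208.1] grip z rise 0.0974 | 40 [277.3 204.7] grip z rise 0.1051 |
```

In the tool's units: -0.0042 m / 0.4 = -0.0105, -0.0012 m / 0.4 = -0.003, -0.002 rad / 2 = -0.001.

```bash
python3 steer.py '[[[-0.0025, -0.0025, -0.0105, -0.001, 0], [-0.0025, -0.0025, -0.0105, -0.001, 0], [-0.0025, -0.0025, -0.0105, -0.001, 0], [-0.003, -0.003, -0.0105, -0.001, 0], [-0.003, -0.003, -0.0105, -0.001, 0], [0, 0, 0, 0, 0]]]' | tail -3
python3 - <<'E'
from h import *
to([0.497,.0448,.0383],1.768)
print("tcp stop frame",(RS.T@(bot.get_state()["tcp_pos"]-[*S0,0])).round(4), "F stop",(RS.T@bot.get_state()["contact_force"]).round(1))
see("s6")
E
```

```text
contact_force: [7.0, 11.8, 0.6]
finger_gap: 0.0089
finger_force: 74.5
t 10.43 tcp [0.4872 0.0288 0.0756] yaw 1.776 F [ 7.  11.8  0.6] M [ 2.41 -1.65 -0.26] gap 0.0089 ff 74.5
d_tool [0.0136 0.0126 0.0375] turn 0.008
tcp stop frame [0.1299 0.1073 0.0756] F stop [ 9.2 10.1  0.6]
(array([234.4, 122.6]), 498, [[225.0, 110.0], [244.0, 110.0], [244.0, 139.0], [225.0, 139.0]])
(array([298., 116.]), 59, [[291.0, 111.0], [294.0, 109.0], [305.0, 121.0], [302.0, 123.0]])
(array([321.7, 122.4]), 42, [[320.0, 117.0], [324.0, 117.0], [324.0, 127.0], [320.0, 127.0]])
(array([281.7, 125.5]), 200, [[276.0, 118.0], [289.0, 118.0], [289.0, 135.0], [276.0, 135.0]])
(array([306.6, 127.3]), 29, [[301.0, 128.0], [301.0, 125.0], [311.0, 126.0], [311.0, 129.0]])
(array([258.8, 145.7]), 81, [[246.0, 148.0], [246.0, 142.0], [272.0, 143.0], [272.0, 149.0]])
(array([257.5, 199.1]), 25, [[255.0, 193.0], [258.0, 193.0], [259.0, 204.0], [256.0, 204.0]])
(array([271.2, 210.2]), 29, [[268.0, 208.0], [274.0, 208.0], [274.0, 213.0], [268.0, 213.0]])
(array([265.7, 221.8]), 33, [[262.0, 223.0], [264.0, 218.0], [269.0, 221.0], [267.0, 225.0]])
(array([308.9, 239.2]), 346, [[287.0, 255.0], [325.0, 218.0], [330.0, 224.0], [292.0, 261.0]])
(array([255.3, 232.9]), 187, [[243.0, 228.0], [247.0, 222.0], [268.0, 238.0], [264.0, 244.0]])
```

In the tool's units: -0.0042 m / 0.4 = -0.0105, -0.0019 m / 0.4 = -0.0048, -0.004 rad / 2 = -0.002.

```bash
python3 steer.py '[[[-0.0043, -0.004, -0.0105, -0.002, 0], [-0.0043, -0.0043, -0.0105, -0.002, 0], [-0.0045, -0.0043, -0.0105, -0.002, 0], [-0.0045, -0.0045, -0.0105, -0.002, 0], [-0.0048, -0.0048, -0.0105, -0.002, 0], [-0.005, -0.005, -0.0105, -0.002, 0], [-0.005, -0.005, -0.0105, -0.002, 0], [-0.0055, -0.0055, -0.0105, -0.002, 0], [0, 0, 0, 0, 0]]]' | tail -3
python3 - <<'E'
from h import *
to([0.497,.0448,.0383],1.768)
print("tcp stop frame",(RS.T@(bot.get_state()["tcp_pos"]-[*S0,0])).round(4), "F stop",(RS.T@bot.get_state()["contact_force"]).round(1))
check([.4957,.0408,.0392],bot.get_state()["tcp_pos"])
see("s7")
im=np.vstack([cv2.resize(cv2.imread("pics/s7.png")[150:280,200:360],None,fx=3.5,fy=3.5,interpolation=cv2.INTER_CUBIC)])
w=cv2.resize(bot.get_image("wrist"),None,fx=.45,fy=.45)
o=np.zeros((im.shape[0],800,3),np.uint8);o[:,:560]=im;o[:w.shape[0],560:560+w.shape[1]]=w[:,:240];cv2.imwrite("pics/c7.png",o)
E
```

```text
contact_force: [7.0, 11.9, 2.1]
finger_gap: 0.0088
finger_force: 103.9
t 11.6 tcp [0.4751 0.0111 0.1091] yaw 1.8072 F [ 7.  11.9  2.1] M [ 2.78 -1.48 -0.32] gap 0.0088 ff 103.9
d_tool [0.0273 0.0287 0.0712] turn 0.0392
tcp stop frame [0.1145 0.0923 0.1091] F stop [ 9.3 10.3  2.1]
flat [267.7 221. ]
0 [251.6 244.3] grip z rise 0.0 | 4 [252.4 240.1] grip z rise 0.0127 | 8 [253.7 235.9] grip z rise 0.025 | 12 [255.3 231.6] grip z rise 0.037 | 16 [257.4 227.5] grip z rise 0.0485 | 20 [259.8 223.4] grip z rise 0.0595 | 24 [262.6 219.4] grip z rise 0.0699 | 28 [265.7 215.5] grip z rise 0.0798 | 32 [269.3 211.7] grip z rise 0.0889 | 36 [273.1 208.1] grip z rise 0.0974 | 40 [277.3 204.7] grip z rise 0.1051 | 
(array([238.9, 122.7]), 744, [[225.0, 110.0], [253.0, 110.0], [253.0, 139.0], [225.0, 139.0]])
(array([298., 116.]), 59, [[291.0, 111.0], [294.0, 109.0], [305.0, 121.0], [302.0, 123.0]])
(array([328.8, 111.7]), 36, [[323.0, 110.0], [332.0, 110.0], [332.0, 115.0], [323.0, 115.0]])
(array([325.6, 122.2]), 127, [[320.0, 117.0], [332.0, 117.0], [332.0, 128.0], [320.0, 128.0]])
(array([287.1, 124.7]), 42, [[284.0, 130.0], [286.0, 119.0], [290.0, 120.0], [288.0, 130.0]])
(array([306.6, 127.3]), 29, [[301.0, 128.0], [301.0, 125.0], [311.0, 126.0], [311.0, 129.0]])
(array([267.9, 132.1]), 82, [[256.0, 134.0], [256.0, 128.0], [282.0, 130.0], [282.0, 136.0]])
(array([266.8, 187.7]), 30, [[266.0, 193.0], [266.0, 182.0], [269.0, 182.0], [269.0, 193.0]])
(array([261.3, 222. ]), 227, [[249.0, 215.0], [254.0, 209.0], [275.0, 230.0], [269.0, 235.0]])
(array([308.7, 239.5]), 346, [[287.0, 255.0], [326.0, 219.0], [330.0, 225.0], [291.0, 260.0]])
```

View pics/c7.png

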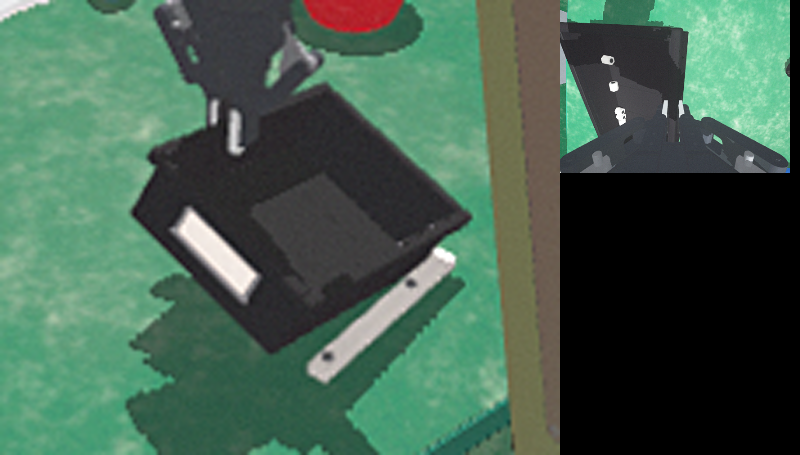

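The tote is tipped about 22° over the stop. The card is at (215,255) in the crop, the stop leg is still alongside, and the wrist inset shows spacers sliding toward the −x side. I continue to about 36°.

In the tool's units: -0.0036 m / 0.4 = -0.009, -0.0022 m / 0.4 = -0.0055, -0.006 rad / 2 = -0.003.

```bash
python3 steer.py '[[[-0.005, -0.005, -0.009, -0.003, 0], [-0.0053, -0.0053, -0.009, -0.003, 0], [-0.0055, -0.0055, -0.009, -0.003, 0], [-0.0058, -0.0058, -0.009, -0.003, 0], [-0.0058, -0.0058, -0.009, -0.003, 0], [-0.006, -0.006, -0.0085, -0.003, 0], [-0.006, -0.006, -0.0083, -0.003, 0], [-0.006, -0.006, -0.0083, -0.003, 0], [0, 0, 0, 0, 0], [0, 0, 0, 0, 0]]]' | tail -3
python3 - <<'E'
from h import *
to([0.497,.0448,.0383],1.768)
print("tcp stop frame",(RS.T@(bot.get_state()["tcp_pos"]-[*S0,0])).round(4), "F stop",(RS.T@bot.get_state()["contact_force"]).round(1))
im=bot.get_image("scene");cv2.imwrite("pics/s8.png",im);cv2.imwrite("pics/w8.png",bot.get_image("wrist"));cv2.imwrite("pics/t8.png",bot.get_image("top"))
for b in blobs(im,140,(235,170,320,260),20):print(b)
print("wrist blobs");cw=bot.calibration("wrist")
for b in blobs(cv2.imread("pics/w8.png"),130,(0,0,300,384),15):print(b[0],b[1])
T=tilt(*np.radians([35/2**.5]*2))
for n,p in dict(heel=(0,0,0),pocket=(.003,.003,.01),c1=(0,.2,.06),c2=(.14,.2,.06)).items():
  P=RS@(T@np.array(p)+[.0047,.0047,0])+[*S0,0]
  print(n,P.round(3),[proj(bot.calibration(c),P)[0].round(0).tolist() for c in("top","wrist","scene")])
E
```

```text
contact_force: [5.5, 9.1, 3.7]
finger_gap: 0.0087
finger_force: 123.9
t 12.95 tcp [ 0.4602 -0.0119  0.1365] yaw 1.8565 F [5.5 9.1 3.7] M [ 1.98 -0.99 -0.37] gap 0.0087 ff 123.9
d_tool [0.0436 0.0509 0.0985] turn 0.0885
tcp stop frame [0.0954 0.0727 0.1365] F stop [7.2 7.8 3.7]
(array([278.4, 178. ]), 29, [[277.0, 172.0], [280.0, 172.0], [280.0, 183.0], [277.0, 183.0]])
(array([272.9, 210.2]), 253, [[260.0, 202.0], [267.0, 196.0], [286.0, 218.0], [279.0, 224.0]])
(array([304.4, 243.3]), 267, [[287.0, 254.0], [319.0, 226.0], [324.0, 231.0], [291.0, 260.0]])
wrist blobs
[28.7 17.6] 1830
[165.3  43.1] 808
[265.   46.6] 30
[297.6  48.9] 18
[ 18.5 124.2] 3216
[298.7  77.6] 38
[296.9  99.3] 16
[294.1 143.1] 33
[294.5 152.5] 26
[297.4 167.3] 48
[297.5 186.9] 19
[152.1 216.4] 1055
[ 53.1 197.2] 103
[298.3 214.9] 17
[291.2 230.1] 298
[ 44.5 228.8] 22
[232.9 240.8] 333
[268.6 240.3] 338
[294.9 252.1] 91
[ 94.6 268.4] 30
[ 84.2 275.8] 49
[ 75.  285.7] 24
[ 83.  295.4] 78
[  2.2 347.7] 43
[ 77.1 349.8] 29
heel [ 0.385 -0.096  0.   ] [[288.0, 252.0], [164.0, 233.0], [317.0, 226.0]]
pocket [ 0.383 -0.098  0.011] [[289.0, 252.0], [160.0, 238.0], [318.0, 223.0]]
c1 [0.312 0.05  0.13 ] [[237.0, 278.0], [5.0, 50.0], [300.0, 224.0]]
c2 [0.439 0.062 0.187] [[233.0, 228.0], [253.0, 85.0], [259.0, 179.0]]
```

```bash
python3 - <<'E'
from h import *
w=cv2.imread("pics/w8.png");t=cv2.imread("pics/t8.png");s=cv2.imread("pics/s8.png")
o=np.zeros((600,800,3),np.uint8)
a=cv2.resize(w[:,:300],None,fx=1.33,fy=1.33,interpolation=cv2.INTER_CUBIC);o[:a.shape[0],:a.shape[1]]=a
b=cv2.resize(t[190:290,200:330],(390,300),interpolation=cv2.INTER_CUBIC);o[:300,405:795]=b
c=cv2.resize(s[160:260,230:360],(390,300),interpolation=cv2.INTER_CUBIC);o[300:600,405:795]=c
cv2.imwrite("pics/c8.png",o)
E
```

```text
(no output)
```

View pics/c8.png

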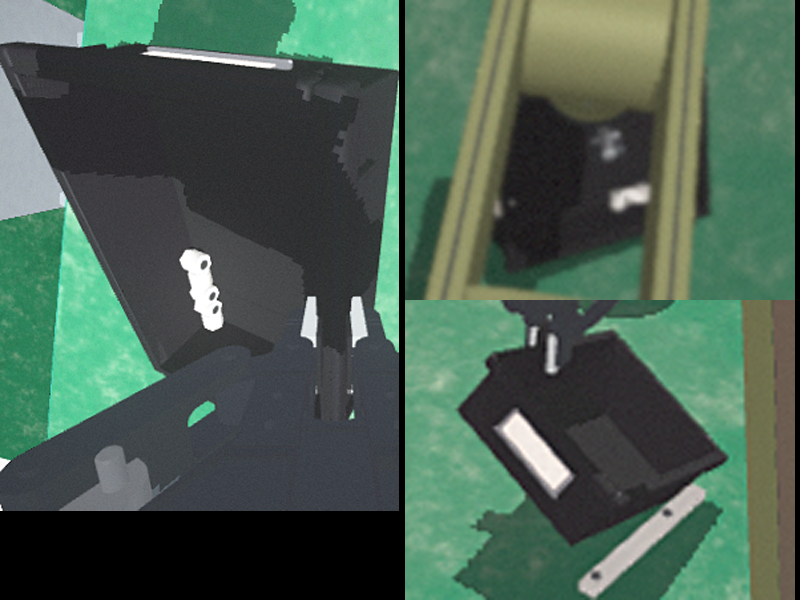

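The wrist part shows a white chain of spacers running from about (213,328) to (188,255) along the −x wall, its lower end in the corner. The scene part shows the tote tipped over the stop and the card at (535,455). I fit the tote's full pose to see how far from the pocket the spacers lie.

```bash
cat > f.py <<'E'
from h import *
from scipy.optimize import least_squares
cs,cw=bot.calibration("scene"),bot.calibration("wrist")
sc={(-.07,.1,0):(570,545),(-.077,-.107,.06):(727,457),(.077,-.107,.06):(612,333),(.07,.1,0):(460,409),(.077,.107,.06):(487,362),(.034,.1,.043):(515,410),(-.036,.1,.043):(574,480),(-.036,.1,.017):(556,497),(.034,.1,.017):(496,426)}
P1=np.array(list(sc));u1=np.array([(230+(a-405)/3-.33,160+(b-300)/3-.33) for a,b in sc.values()])
wr={(-.077,.107,.06):(3,43),(.077,.107,.06):(398,70)}
P2=np.array(list(wr));u2=np.array(list(wr.values()))/1.33
pose=lambda v,p:(RS@(R.from_rotvec(v[3:]).as_matrix()@np.array(p).T)).T+v[:3]
def f(v): return np.r_[(proj(cs,pose(v,P1))-u1).ravel(),.25*(proj(cw,pose(v,P2))-u2).ravel()]
th=np.radians(35/2**.5);x0=np.r_[S0,0,th,-th,0];x0[:3]+=RS@(tilt(th,th)@[.07,.1,0])
q=least_squares(f,x0,loss="soft_l1");v=q.x;print(q.fun.round(1))
E
cat > g.py <<'E'
from f import *
if __name__=="__main__":
    print("rotvec deg (stop frame)",np.degrees(v[3:]).round(1),"heel stop frame",(RS.T@(pose(v,[(-.07,-.1,0)])[0]-[*S0,0])).round(4))
    Z=R.from_rotvec(v[3:]).as_matrix()[:,2];print("tilt",np.degrees(np.arccos(Z[2])).round(1),"dir",np.degrees(np.arctan2(Z[1],Z[0])).round(0))
    for d in(0,15,30,45,60):print(d,"along -x wall",(proj(cw,pose(v,[(-.060,-.097+d/1e3,.009)]))[0]).round(0),"along -y",(proj(cw,pose(v,[(-.067+d/1e3,-.09,.009)]))[0]).round(0))
E
python3 g.py
```

```text
[-0.7  1.1  0.6 -0.1 -0.5 -1.5 -2.7  1.2 -0.3 -2.6 -0.5 -0.3 -0.2 -0.8
 -1.2  1.  -0.8  1.9 -2.5  0.6 -9.   3.8]
rotvec deg (stop frame) [ 22.7 -25.5  -0.7] heel stop frame [-0.0003 -0.0002  0.0021]
tilt 34.1 dir -139.0
0 along -x wall [160. 244.] along -y [154. 237.]
15 along -x wall [157. 234.] along -y [165. 242.]
30 along -x wall [154. 224.] along -y [176. 247.]
45 along -x wall [151. 213.] along -y [188. 253.]
60 along -x wall [148. 201.] along -y [200. 258.]
```

```bash
python3 - <<'E'
from g import *
w=cv2.imread("pics/w8.png").min(axis=2)
for b in blobs(cv2.imread("pics/w8.png"),110,(110,150,200,280),15):print(b)
for r in range(180,256,4):
    x=np.where(w[r,110:200]>110)[0]+110
    print(r,(x.min(),x.max(),len(x)) if len(x) else None,end="; ")
print()
# model silhouette of spacer at several places (centre height 6.5 mm above floor)
for n,c in dict(corner=(-.060,-.0895),x2=(-.0605,-.0745),x3=(-.0605,-.0595),x4=(-.0605,-.0445),x5=(-.0605,-.03),x5b=(-.0605,-.022)).items():
    p=[(c[0]+i*.0065,c[1]+j*.0075,.0095+k*.0065) for i in(-1,1) for j in(-1,1) for k in(-1,1)]
    h=cv2.convexHull(proj(cw,pose(v,p)).astype(np.float32));print(n,h[:,0].min(0).round(),h[:,0].max(0).round(),cv2.contourArea(h))
E
```

```text
[-0.7  1.1  0.6 -0.1 -0.5 -1.5 -2.7  1.2 -0.3 -2.6 -0.5 -0.3 -0.2 -0.8
 -1.2  1.  -0.8  1.9 -2.5  0.6 -9.   3.8]
(array([152.1, 216.4]), 1089, [[133.0, 190.0], [154.0, 183.0], [172.0, 245.0], [151.0, 251.0]])
180 None; 184 None; 188 (np.int64(139), np.int64(148), 10); 192 (np.int64(137), np.int64(157), 21); 196 (np.int64(135), np.int64(158), 22); 200 (np.int64(137), np.int64(157), 17); 204 (np.int64(141), np.int64(158), 18); 208 (np.int64(142), np.int64(159), 18); 212 (np.int64(143), np.int64(159), 17); 216 (np.int64(144), np.int64(163), 20); 220 (np.int64(142), np.int64(164), 22); 224 (np.int64(145), np.int64(162), 16); 228 (np.int64(146), np.int64(166), 21); 232 (np.int64(146), np.int64(166), 18); 236 (np.int64(151), np.int64(167), 17); 240 (np.int64(152), np.int64(167), 16); 244 (np.int64(153), np.int64(166), 14); 248 (np.int64(158), np.int64(161), 4); 252 None; 
corner [148. 229.] [168. 251.] 297.2203673227923
x2 [144. 218.] [166. 241.] 319.0317215329269
x3 [140. 207.] [163. 231.] 343.5253966427408
x4 [137. 196.] [160. 219.] 370.7775753859896
x5 [133. 183.] [157. 208.] 400.12070009403396
x5b [130. 176.] [155. 201.] 417.72588360565715
```

The spacers form one contiguous file of five from the corner along the −x wall; the model's silhouettes match. The tilt is 34° and the heel is down in the stop. I let it settle, check that nothing is still moving, then hand in.

```bash
python3 steer.py '[[[0, 0, 0, 0, 0], [0, 0, 0, 0, 0], [0, 0, 0, 0, 0], [0, 0, 0, 0, 0], [0, 0, 0, 0, 0], [0, 0, 0, 0, 0]]]' | tail -3
python3 - <<'E'
from h import *
to([0.497,.0448,.0383],1.768)
for b in blobs(bot.get_image("wrist"),110,(110,150,200,280),15):print(b)
for b in blobs(bot.get_image("scene"),140,(235,170,320,260),20)[1:2]:print(b)
E
```

```text
contact_force: [4.9, 9.0, 3.6]
finger_gap: 0.0086
finger_force: 123.8
t 13.85 tcp [ 0.4603 -0.0118  0.1364] yaw 1.8566 F [4.9 9.  3.6] M [ 1.97 -1.01 -0.27] gap 0.0086 ff 123.8
d_tool [0.0436 0.0509 0.0985] turn 0.0886
(array([152.1, 216.4]), 1084, [[133.0, 189.0], [154.0, 183.0], [172.0, 245.0], [151.0, 251.0]])
(array([273. , 210.3]), 255, [[260.0, 202.0], [267.0, 196.0], [286.0, 218.0], [279.0, 224.0]])
```

Nothing is moving, so I hand in.

```bash
python3 -c "
from rig import bot;print(bot.sign_off())"
```

```text
the job is handed in; nothing more can be done
None
```

I handed in the job with the tote seated square in the stop, then tipped about 34° on that corner and still held; by my image measurements all five spacers lie in one touching file along the −x wall, from the corner out to about 65 mm, with no sign of a spill, and the arm never went near the other things on the bench.

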